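Line up the filling tap with the open sample jar

ROBOT

A 6-joint arm with a two-finger parallel gripper is mounted at the origin on the work surface. World frame = base frame: x ahead of the robot, y to its left, z up, the work surface at z = 0. Lengths are in m, angles in rad, forces in N, time in s.
With the tool pointing down it reaches from about 0.425 to 1.125 m from the base axis. Payload 14.9 kg.
Tool frame: the origin (TCP) lies at the very end of the fingers, on their centre line; the grasp point (between the pads) lies 19 mm behind it (grip_depth is the z of the grasp point in the tool frame, in m); z points along the fingers, y is the line along which they close (so a half turn about z gives the same grasp; the last joint's range is limited). The gripper opens to 91 mm and grips with 3 to 60 N. Pads are 32 mm wide; open, the fingers measure 118 mm over their backs; the gripper's body (76 mm by 178 mm) begins 60 mm behind the grasp point.
Start: joints at [-1.346, 0.379, 1.734, -0, 1.028, -0.033], TCP at [0.178, -0.677, 0.214] pointing down, gripper open.
Joint ranges: [-2.77, 2.77], [-0.74, 2.19], [0, 2.66], [-1.06, 4.2], [0.31, 2.87], [-3.08, 3.08]. Speed limits (rad/s): [1.89, 1.89, 2.39, 3.14, 3.14, 3.14].

INTERFACE

Orientations are given as a rotation vector (axis times angle).
In Python, from station import * gives the robot as it stands.
- The arm moves only by the tool play_rows, never from a script. Its argument "rows" is a list of rows, each a list of 2 entries, a list of its own where there are three numbers: the shift along the world's x, y, z scaled (see below), then the turn, a rotation vector about the world's x, y, z scaled (see below). In form: [[[dx, dy, dz], [wx, wy, wz]], ...]. A call has 1 to 12 rows; each row shifts and turns the commanded pose from where the row before left it; what a row does not reach is not made up. The controller multiplies each number of a shift by 0.025 m and each number of a turn by 6 degrees. A row lasts 1/10 s, in which the tool goes at most 50 mm and 8.59 degrees, less where a joint would pass 70% of its speed; a pose out of reach is approached as far as the arm can. A call with a number of a shift or a turn outside -1 to 1 is refused whole. A call with a gripper value outside its range is refused whole. "grip" is the closure, from -1 (fully open) to 1 (shut), set as the call begins (left out, the last holds). The fingers move at their own pace and stop on an object; the grip force is fixed at half the most. Time passes only in rows, so rows that do not move let the fingers close. It gives the time, the measured TCP pose, the force, the opening and the grip force at its end, in the units of the state.
- get_state(): the state, without advancing time (a new reading comes with each control period).
- get_image(name): name is "scene" or "top" or "wrist"; returns a dict with "image" (400x640x3 uint8, red, green, blue), "fx", "fy", "cx", "cy" (pixels), "k1" (the pictures are not rectified: a ray, as slopes to the right and down, at radius r is drawn at 1 + k1 r^2 times it, then the intrinsics apply), "pose" (4x4, takes a point from camera to world coordinates); the wrist camera has in their place "mount" (4x4, takes a point from camera to tool coordinates, whose origin is the TCP and whose axes are the flange's). Camera axes: x right, y up, looking along -z (the intrinsics and any distortion apply to the point x, -y, -z); pixel columns grow to the right and rows downward; lengths in m; the calibration is good to about 2 mm. A picture is of the moment at which its call begins: read the wrist's pose just before it. There is no depth.
- job_done(): hands the job in; it is judged then, once.
Trained networks look in a picture, given as the dict that the camera call returned (one of the last four; its "shot" number tells which), for a name from the list of things; names that differ only in an ending like _2 or _b are one class to them, and where a whole thing is asked for, a point or a joint stands for the part that bears it (a point fixed in the world has none). Each returns a list of dicts, best first, with "confidence" (0 to 1); they miss things now and then, are a little off and sometimes report something else, mostly with a low value. They report only what shows in the picture. A call takes as long as a camera call. They do not tell look-alikes from the thing itself.
- boxes_of(query, picture): "centre" ([x, y, z] in m, in the coordinates of the camera as it stood for that picture, good to about 4 mm: the middle of the surface that is visible of it).
- place_of(query, picture): "centre" ([x, y, z] in m, in the coordinates of the camera as it stood for that picture, good to about 4 mm: a listed point, or the origin of a listed thing).
The state is a dict: "clock": time; "qpos": joint angles; "qvel": joint speeds; "joint_efforts": joint torques, N m; "ee_pos": TCP position; "orientation": TCP orientation; "force": force on the tool from outside, world axes, zero at the start; "moment": the same for the moment, N m; "finger_gap": finger opening in m; "grasp_force": force on a finger pad.
Only numpy, scipy, OpenCV 4.12 (cv2) and the standard library are available. Lean on these libraries where they do the work, as an engineer would, in place of code of your own. Each camera call takes 0.05 s, during which the arm holds its last target. There are 200 camera calls.

TASK

The feed pump is still off: get the tap ready for the next sample. With a fingertip, push the tap's swing spout round until its nozzle hangs over the mouth of the one jar that has no cap, and only then push the lever of the ball valve on the supply pipe round until it lies in line with the pipe (fully open). Only push the spout and the lever, without gripping or forcing them, leave the jars in their holes and leave everything else on the bench where it is.

Things in the scene. Friction and masses are not known exactly. Their poses are not given: they have to be found in the camera images.
- station: the filling station, fixed to the bench: steel tray (275 x 360 mm, rim 10 mm high), pillar tap, foam jar block and supply pipe. Origin at table height on the tap's upright axis, about which the spout swings; x points away from the robot (within about 17 degrees), y to the robot's left, z up. Pillar 38 mm across; the tap's highest point is 183 mm up
- block_middle (a point): middle, empty hole of the white foam block, at the block's top, 38 mm up. The block (130 x 318 mm) has five 54 mm round holes on an arc of 175 mm radius about the tap's axis: one straight along the station's -x, the others 21 and 42 degrees to either side. Four jars stand in these others, in any order
- spout (a joint): angle of the spout, rad: 0 when it points along the station's -x (to the robot), positive counter-clockwise seen from above (nozzle towards -y, the robot's right); stops at -1 and 1. It starts within 0.16 of 0, turns stiffly (0.18 N m) and stays where it is left
- spout_push (a point): on the axis of the spout's level tube, 120 mm from the tap's axis, 155 mm above the table. The tube is of steel, 18 mm thick; it runs level from the tap to 158 mm from the tap's axis, then bends down to the nozzle
- nozzle (a point): centre of the nozzle's mouth, 22 mm across, facing down, 175 mm from the tap's axis and 120 mm above the table; it clears the capped jars by about 30 mm
- valve (a joint): angle of the ball valve's lever, rad: 0 = closed, the lever points along the station's -x (to the robot, across the pipe); pi/2 = fully open, at its stop, along the station's +y, in line with the pipe and away from the tap. It turns clockwise seen from above, stiffly (0.28 N m), stays where it is left, and starts between 0 and 0.2
- valve_axis (a point): on the valve's upright turning axis, 230 mm from the tap's axis along the station's +y, at the lever's middle height (96 mm above the table). The copper supply pipe (22 mm thick, its axis 50 mm up) runs beneath it along the station's y, from the tap to y = 377 mm, where it goes down through the bench
- lever_tip (a point): free end of the valve lever, 105 mm from its axis, 96 mm above the table. The outer 66 mm of the lever is a black sleeve 18 mm wide and 14 mm high (89 to 103 mm above the table)
- jar_open: the jar without a cap: amber glass wide-mouth jar, 52 mm across and 80 mm high, standing upright in a hole of the foam block; origin at the centre of its underside, 3 mm above the table; its mouth is 40 mm across inside and lies 83 mm above the table
- jar_a: capped amber glass wide-mouth jar, 52 mm across and 80 mm high, standing upright in a hole of the foam block; origin at the centre of its underside, 3 mm above the table; the top of its black cap is 89 mm above the table
- jar_b: another capped jar, the same as jar_a
- jar_c: another capped jar, the same as jar_a
- cap: the open jar's black cap, 51 mm across and 18 mm high, lying on the bench in front of the valve; origin at the centre of its underside
- vial_a: small amber vial with a black cap, 38 mm across, 62 mm high, standing behind the supply pipe; origin under its centre
- vial_b: another such vial, standing behind the tap; origin under its centre
- mug: black mug, 80 mm across, 90 mm high, on the bench to the left of the jars; origin under its centre
- sponge: yellow sponge, 110 x 70 x 32 mm, on the left of the bench; origin under its centre
- brush: wooden-handled brush lying to the right of the jars; origin under its middle
There are look-alikes about, which are no part of the job. What is shaped like the jar_b but blue, purple or turquoise is not meant.

How it is judged:
By the outcome, as a careful person would: the job done as asked, in the order asked, and still so for the second after the job is handed in, with the robot touching nothing.
It also fails if it takes over 48 s, if anything falls off the work surface, if the arm or the gripper's body presses on something with over 40 N, if the wrist force passes 120 N, or if a joint passes its speed limit or range.

## Working session

There is one attempt and no reset: what is moved stays moved. The work goes in short steps, Python scripts to look and compute and a tool call to move; the robot and the scene stay as the last step left them, time stands still between calls to the robot, and variables do not carry over. Pictures are saved under pics/ and viewed, at most 10 in all, crops included, and the job is handed in when it is done.

Besides the shell and the picture viewer there is one more tool, called after ">>>" as name(argument=value, ...) on one line, values as JSON. play_rows: Moves the arm, as the interface text tells. Shifts and turns lie within -1 to 1; 1 stands for 0.025 m of shift or 6 degrees of turn. Its arguments: {"type":"object","properties":{"rows":{"type":"array","items":{"type":"array"}},"grip":{"type":"number"}},"required":["rows"]}

```bash
mkdir -p pics
cat > h.py <<'E'
from station import *
import numpy as np, cv2
def w(p,im): 
    return (im["pose"]@np.r_[p,1])[:3]
def ask(names,im,f=place_of):
    for n in names:
        for d in f(n,im)[:5]:
            print(n,np.round(w(d["centre"],im),4),round(d["confidence"],2))
def save(im,n): cv2.imwrite("pics/"+n,im["image"][:,:,::-1])
def proj(P,im):
    c=np.linalg.inv(im["pose"])@np.r_[P,1]; u=np.array([c[0],-c[1]])/-c[2]
    u=u*(1+im["k1"]*(u@u)); return np.array([im["fx"]*u[0]+im["cx"],im["fy"]*u[1]+im["cy"]])
E
python3 - <<'E'
from h import *
for c in ["scene","top"]:
    im=get_image(c); save(im,c+"0.png"); print(c,np.round(im["pose"][:3,3],3))
    ask(["station","block_middle","spout_push","nozzle","valve_axis","lever_tip","jar_open","jar_a","cap","mug","vial_a"],im)
print(get_state())
E
```

```text
scene [ 1.112 -0.074  0.977]
station [ 6.311e-01 -1.251e-01  6.000e-04] 0.65
station [ 0.476  -0.196   0.0028] 0.46
block_middle [ 0.4566 -0.1312  0.0357] 0.9
spout_push [ 0.5126 -0.1417  0.1537] 0.77
nozzle [ 0.458  -0.1534  0.1223] 0.78
valve_axis [0.6161 0.1072 0.0959] 0.87
lever_tip [0.5132 0.1187 0.0936] 0.67
jar_open [ 0.4914 -0.02    0.0069] 0.98
jar_a [ 0.5055 -0.2517  0.0023] 0.9
jar_a [ 4.744e-01 -1.960e-01 -3.000e-04] 0.87
jar_a [ 0.4411 -0.3965 -0.0027] 0.76
jar_a [ 0.3322 -0.2066 -0.001 ] 0.71
jar_a [ 0.3211 -0.3304  0.0023] 0.64
cap [ 0.4868  0.0835 -0.0005] 0.82
mug [0.3991 0.1791 0.0004] 0.68
vial_a [ 0.7062 -0.0014  0.005 ] 0.64
vial_a [ 7.225e-01 -1.515e-01 -5.000e-04] 0.63
top [ 0.242 -0.004  1.546]
station [ 0.6312 -0.1244 -0.0059] 0.61
block_middle [ 0.4566 -0.1298  0.0394] 0.67
block_middle [ 0.5032 -0.2467  0.0014] 0.22
spout_push [ 0.5119 -0.1424  0.1506] 0.81
nozzle [ 0.4614 -0.1473  0.1214] 0.74
nozzle [ 6.032e-01 -3.658e-01 -4.000e-04] 0.65
valve_axis [0.6193 0.1056 0.0918] 0.56
lever_tip [0.5121 0.124  0.0941] 0.6
jar_open [ 0.4916 -0.0129  0.0007] 0.56
ja
[... 364 characters left out ...]
5
{'clock': 1.2, 'qpos': array([-1.34630329e+00,  3.78921493e-01,  1.73416495e+00,  9.02985625e-06,
        1.02849406e+00, -3.32930370e-02]), 'qvel': array([ 8.51005456e-04, -1.33895600e-03,  6.20907736e-05, -1.02029082e-03,
        4.33426227e-05,  1.24296173e-03]), 'joint_efforts': array([ 1.19696590e-03, -7.63680911e+01, -4.34731114e+01,  6.51964964e-02,
        3.90489330e-02, -4.38599898e-05]), 'ee_pos': array([ 0.17846702, -0.67690237,  0.2139341 ]), 'orientation': array([3.11552215e+00, 4.03800414e-01, 1.39152730e-05]), 'force': array([-0.18513292, -0.00878386,  0.12713118]), 'moment': array([0.00289479, 0.06131091, 0.00164688]), 'grasp_force': 0.0, 'finger_gap': 0.09079598299333719}
```

View pics/scene0.png

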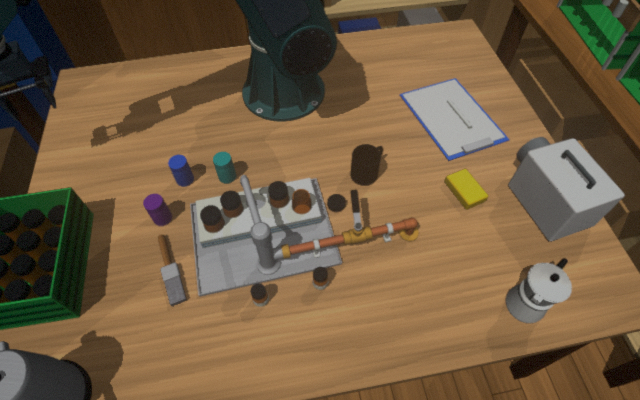

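View pics/top0.png

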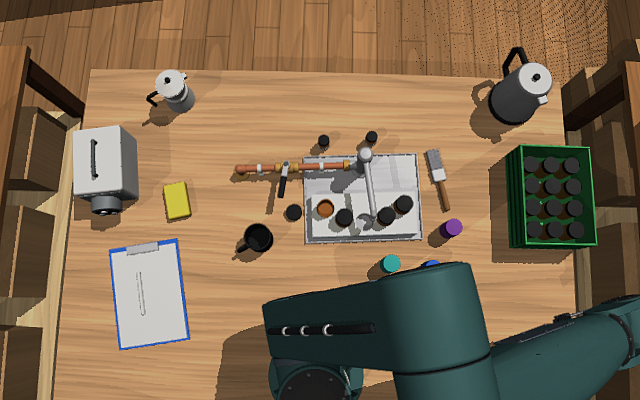

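The two views show the open jar, orange inside with no cap, in the leftmost hole at scene (302,202) and top (325,208). The spout points at the middle hole, and the valve lever is at top (282,180). I'll fit the station frame and work out the waypoints.

```bash
cat >> h.py <<'E'
def fit():
    from scipy.optimize import least_squares
    d=np.radians; hol=lambda a:[-.175*np.cos(d(a)),-.175*np.sin(d(a))]
    L=[[0,0],[0,0],hol(0),hol(0),[0,.23],[0,.23],hol(-42),hol(-42),hol(42),hol(42),hol(21),hol(21),hol(-21)]
    W=[[.6311,-.1251],[.6312,-.1244],[.4566,-.1312],[.4566,-.1298],[.6161,.1072],[.6193,.1056],[.4914,-.02],[.4916,-.0129],[.5055,-.2517],[.5076,-.2456],[.4744,-.196],[.4702,-.1953],[.465,-.0657]]
    L,W=np.array(L),np.array(W)
    R=lambda t:np.array([[np.cos(t),-np.sin(t)],[np.sin(t),np.cos(t)]])
    s=least_squares(lambda p:(L@R(p[2]).T+p[:2]-W).ravel(),[.63,-.125,0],loss="soft_l1",f_scale=.004)
    return s.x[:2],s.x[2],R,s.fun.reshape(-1,2)
E
python3 - <<'E'
from h import *
t,y,R,r=fit(); print(t,y); print(np.round(r*1000).astype(int).tolist())
def spt(a,rr,off): # a spout angle; off to the -y(positive angle) side
    u=np.array([-np.cos(a),-np.sin(a)]); n=np.array([np.sin(a),-np.cos(a)]); return t+R(y)@(u*rr+n*off)
for p in ([.5126,-.1417],[.5119,-.1424],[.458,-.1534],[.4614,-.1473]):
    v=R(y).T@(np.array(p)-t); print("spout",np.arctan2(-v[1],-v[0]),np.hypot(*v))
v0=t+R(y)@[0,.23]
for p in ([.5132,.1187],[.5121,.124]):
    v=R(y).T@(np.array(p)-v0); print("valve",np.arctan2(v[1],-v[0]),np.hypot(*v))
for a in np.linspace(.1,-.733,6): print("sp",round(a,3),np.round(spt(a,.112,.025),4), "toolang",round(np.degrees(a+y),1))
print("start",spt(.1,.112,.05), "hole",t+R(y)@[-.175*np.cos(.733),.175*np.sin(.733)])
for a in np.linspace(.15,1.57,8):
    u=np.array([-np.cos(a),np.sin(a)]); n=np.array([-np.sin(a),-np.cos(a)]); print("va",round(a,3),np.round(v0+R(y)@(u*.08+n*.025),4),round(np.degrees(y-a),1))
E
```

```text
[ 0.63053212 -0.12343375] 0.055092675277252035
[[-1, 2], [-1, 1], [-1, -2], [-1, -3], [2, -1], [-1, 1], [3, 6], [3, -1], [2, 4], [0, -2], [-4, 1], [1, 0], [-1, -4]]
spout 0.0985741215850691 0.11933834270176875
spout 0.10344024807368382 0.12013866054243218
spout 0.1168768576480545 0.17511512629875675
spout 0.0850918844615042 0.17080770114481691
valve 0.17379293347254127 0.10540893110532652
valve 0.22166539596106477 0.10725170069696152
sp 0.1 [ 0.5237 -0.1654] toolang 8.9
sp -0.067 [ 0.5183 -0.1471] toolang -0.7
sp -0.233 [ 0.5159 -0.1282] toolang -10.2
sp -0.4 [ 0.5167 -0.1091] toolang -19.8
sp -0.566 [ 0.5206 -0.0904] toolang -29.3
sp -0.733 [ 0.5276 -0.0727] toolang -38.8
start [ 0.52760001 -0.19013443] hole [ 0.49422691 -0.01367997]
va 0.15 [0.5359 0.0889] -5.4
va 0.353 [0.5341 0.1058] -17.1
va 0.556 [0.5357 0.1227] -28.7
va 0.759 [0.5407 0.1389] -40.3
va 0.961 [0.5489 0.1538] -51.9
va 1.164 [0.5599 0.1667] -63.6
va 1.367 [0.5732 0.1772] -75.2
va 1.57 [0.5884 0.1847] -86.8
```

>>> play_rows(rows=[[[0.6,1,0.5],[0,0,1]],[[0.6,1,0.5],[0,0,1]],[[0.6,1,0.3],[0,0,1]],[[0.6,1,0],[0,0,1]],[[0.6,1,0],[0,0,1]],[[0.6,1,0],[0,0,1]],[[0.6,1,0],[0,0,1]],[[0.6,1,0],[0,0,1]],[[0.6,1,0],[0,0,1]],[[0.6,1,0],[0,0,1]],[[0.6,1,0],[0,0,1]],[[0,0,0],[0,0,0]]], grip=1)

```text
clock: 2.4
ee_pos: [0.3445, -0.3997, 0.2465]
orientation: [-2.387, -2.042, -0.0]
force: [-0.7, 0.4, 0.6]
finger_gap: 0.0004
grasp_force: 0.0
```

>>> play_rows(rows=[[[0.81,0.9,0],[0,0,1]],[[0.81,0.9,0],[0,0,1]],[[0.81,0.9,0],[0,0,1]],[[0.81,0.9,0],[0,0,0]],[[0.81,0.9,0],[0,0,0]],[[0.81,0.9,0],[0,0,0]],[[0.81,0.9,0],[0,0,0]],[[0.81,0.9,0],[0,0,0]],[[0.81,0.9,0],[0,0,0]],[[0,0,0],[0,0,0]]])

```text
clock: 3.4
ee_pos: [0.5274, -0.198, 0.2466]
orientation: [2.044, 2.385, 0.001]
force: [-0.2, 0.6, -0.3]
finger_gap: 0.0003
grasp_force: 0.0
```

>>> play_rows(rows=[[[0,0,-0.7],[0,0,0]],[[0,0,-0.7],[0,0,0]],[[0,0,-0.7],[0,0,0]],[[0,0,-0.7],[0,0,0]],[[0,0,-0.7],[0,0,0]],[[0,0,-0.7],[0,0,0]],[[0,0,-0.16],[0,0,0]],[[0,0,0],[0,0,0]]])

```text
clock: 4.2
ee_pos: [0.5253, -0.1999, 0.1372]
orientation: [-2.046, -2.383, 0.001]
force: [0.1, -0.2, 0.2]
finger_gap: 0.0008
grasp_force: 0.0
```

>>> play_rows(rows=[[[-0.03,0.69,0],[0,0,0]],[[-0.03,0.69,0],[0,0,0]],[[-0.11,0.37,0],[0,0,-0.8]],[[-0.11,0.37,0],[0,0,-0.8]],[[-0.05,0.38,0],[0,0,-0.8]],[[-0.05,0.38,0],[0,0,-0.8]],[[0.02,0.38,0],[0,0,-0.8]],[[0.02,0.38,0],[0,0,-0.8]],[[0.08,0.37,0],[0,0,-0.8]],[[0.08,0.37,0],[0,0,-0.8]],[[0,0,0],[0,0,0]]])

```text
clock: 5.3
ee_pos: [0.5214, -0.0883, 0.1381]
orientation: [2.715, 1.58, 0.001]
force: [-0.1, -0.0, -0.6]
finger_gap: 0.0005
grasp_force: 0.0
```

```bash
cat >> h.py <<'E'
def spang():
    t,y,R,_=fit()
    for c in ["scene","top"]:
        im=get_image(c)
        for n in ["spout_push","nozzle","jar_open"]:
            for d in place_of(n,im)[:1]:
                p=w(d["centre"],im); v=R(y).T@(p[:2]-t); print(c,n,np.round(p,4),"ang %.3f r %.3f c %.2f"%(np.arctan2(-v[1],-v[0]),np.hypot(*v),d["confidence"]))
    return im
E
python3 -c "
from h import *
im=spang(); save(im,'t1.png')"
```

```text
scene spout_push [ 0.5287 -0.0627  0.1536] ang -0.593 r 0.119 c 0.88
scene nozzle [ 0.4793 -0.036   0.1216] ang -0.579 r 0.175 c 0.62
scene jar_open [ 0.4916 -0.0169  0.0052] ang -0.709 r 0.175 c 0.84
top nozzle [ 4.714e-01 -1.937e-01  4.000e-04] ang 0.361 r 0.174 c 0.20
top jar_open [ 0.49   -0.0089  0.0047] ang -0.739 r 0.181 c 0.54
```

>>> play_rows(rows=[[[0.06,0.15,0],[0,0,-0.38]],[[0.06,0.15,0],[0,0,-0.38]],[[0.06,0.15,0],[0,0,-0.38]],[[0.06,0.14,0],[0,0,-0.38]],[[0,0,0],[0,0,0]]])

```text
clock: 6.2
ee_pos: [0.5271, -0.0751, 0.1373]
orientation: [-2.833, -1.358, 0.0]
force: [0.1, -0.0, -0.4]
finger_gap: 0.0004
grasp_force: 0.0
```

```bash
python3 -c "
from h import *
spang()
t,y,R,_=fit()
im=get_image('scene'); g=cv2.resize(im['image'][140:260,200:360],(800,600),interpolation=cv2.INTER_CUBIC); cv2.imwrite('pics/s2.png',g[:,:,::-1])
a=-.733;u=R(y)@[-np.cos(a),-np.sin(a)]
for rr,z in((0,.155),(.12,.155),(.175,.12),(.175,.083)): print((proj([*(t+u*rr),z],im)-[200,140])*5)"
```

```text
scene spout_push [ 0.5364 -0.0495  0.1545] ang -0.720 r 0.120 c 0.79
scene nozzle [ 0.4956 -0.0177  0.1213] ang -0.720 r 0.171 c 0.86
scene jar_open [ 0.4912 -0.0235  0.0073] ang -0.677 r 0.171 c 0.77
[304.33291064 467.69561751]
[441.26250454 273.53911103]
[502.00077476 233.80608399]
[505.09475247 275.72042965]
```

View pics/s2.png

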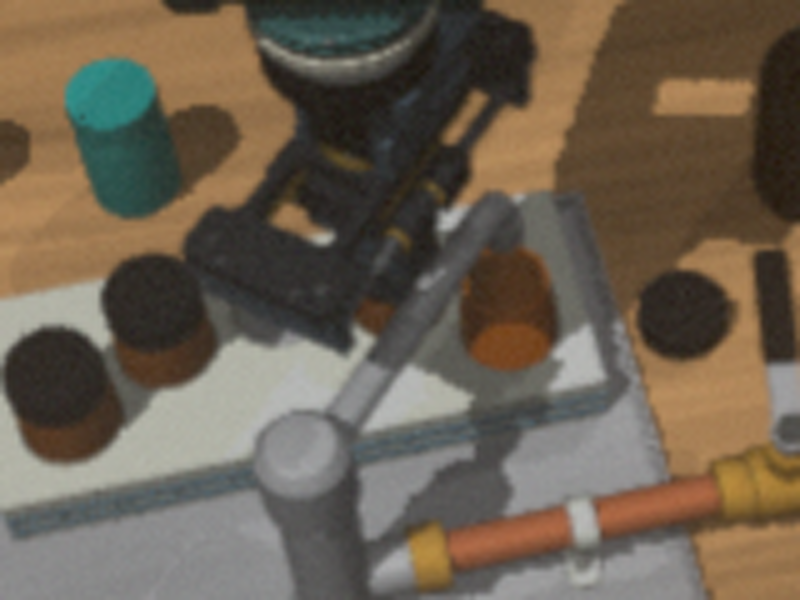

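The nozzle mouth hangs over the open jar's mouth in crop s2: nozzle at about (508,243), jar mouth at about (506,272), which matches the prediction. I'll back off, lift, cross over to the lever and descend.

>>> play_rows(rows=[[[-0.36,-0.48,0],[0,0,0]],[[-0.36,-0.48,0],[0,0,0]],[[0,0,0.9],[0,0,0]],[[0,0,0.9],[0,0,0]],[[0,0,0.9],[0,0,0]],[[0,0,0.9],[0,0,0]],[[0,0,0.9],[0,0,0]],[[0,0,0],[0,0,0]]])

```text
clock: 7.45
ee_pos: [0.5099, -0.1003, 0.2526]
orientation: [2.831, 1.357, 0.005]
force: [0.4, -0.6, -0.3]
finger_gap: 0.0002
grasp_force: 0.0
```

>>> play_rows(rows=[[[0.12,0.82,0],[0,0,0.64]],[[0.12,0.82,0],[0,0,0.64]],[[0.12,0.82,0],[0,0,0.64]],[[0.12,0.82,0],[0,0,0.64]],[[0.12,0.82,0],[0,0,0.64]],[[0.12,0.82,0],[0,0,0.64]],[[0.12,0.82,0],[0,0,0.64]],[[0.12,0.82,0],[0,0,0.64]],[[0,0,0],[0,0,0]]])

```text
clock: 8.35
ee_pos: [0.5327, 0.0656, 0.2488]
orientation: [-2.368, -2.063, 0.001]
force: [-0.1, -1.4, 0.3]
finger_gap: -0.0001
grasp_force: 0.0
```

```bash
python3 -c "
from h import *
im=spang(); ask(['lever_tip','valve_axis'],im); im=get_image('scene'); ask(['lever_tip','valve_axis'],im)
g=cv2.resize(im['image'][140:260,230:390],(800,600),interpolation=cv2.INTER_CUBIC); cv2.imwrite('pics/s3.png',g[:,:,::-1])"
```

```text
scene spout_push [ 0.5376 -0.0501  0.1486] ang -0.724 r 0.118 c 0.58
scene nozzle [ 0.4961 -0.0158  0.1224] ang -0.730 r 0.172 c 0.88
scene jar_open [ 0.4907 -0.0184  0.0058] ang -0.699 r 0.175 c 0.90
top spout_push [ 0.536  -0.0472  0.1503] ang -0.734 r 0.121 c 0.96
top nozzle [ 0.4984 -0.0099  0.1224] ang -0.765 r 0.174 c 0.93
valve_axis [ 0.7071  0.0039 -0.0013] 0.26
lever_tip [0.514  0.1181 0.0972] 0.51
valve_axis [0.6147 0.1034 0.0951] 0.58
```

View pics/s3.png

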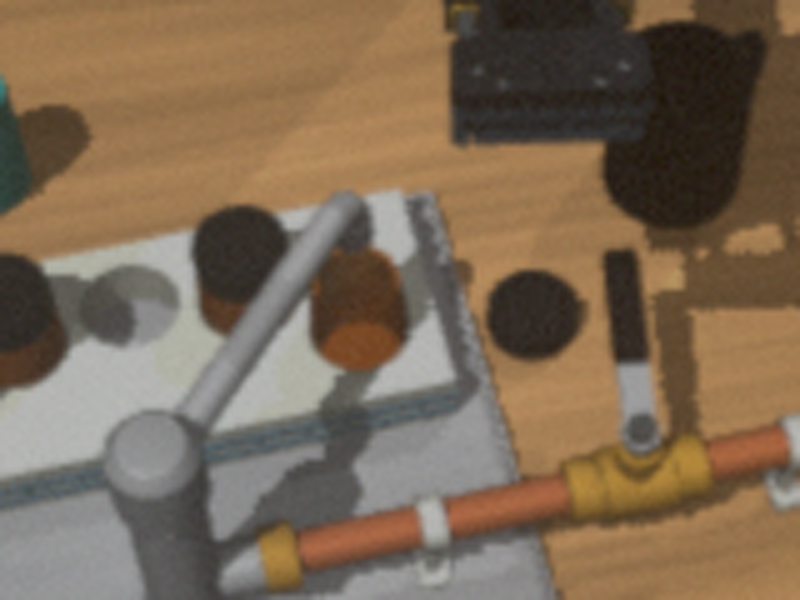

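The spout is over the open jar: the nozzle tip at (348,205) sits above the jar mouth at (357,272) in crop s3, at about -0.735. The lever, at (627,300), is clear of the finger. Next I descend and push it.

>>> play_rows(rows=[[[0,0,-0.78],[0,0,0]],[[0,0,-0.78],[0,0,0]],[[0,0,-0.78],[0,0,0]],[[0,0,-0.78],[0,0,0]],[[0,0,-0.78],[0,0,0]],[[0,0,-0.78],[0,0,0]],[[0,0,-0.78],[0,0,0]],[[0,0,-0.78],[0,0,0]],[[0,0,0],[0,0,0]]])

```text
clock: 9.9
ee_pos: [0.5318, 0.0648, 0.0919]
orientation: [-2.37, -2.059, 0.005]
force: [-0.1, -0.2, -0.0]
finger_gap: 0.0007
grasp_force: 0.0
```

>>> play_rows(rows=[[[0.08,0.48,0],[0,0,0]],[[0.08,0.48,0],[0,0,0]],[[-0.04,0.34,0],[0,0,-0.94]],[[-0.04,0.34,0],[0,0,-0.94]],[[0.03,0.34,0],[0,0,-0.94]],[[0.03,0.34,0],[0,0,-0.94]],[[0.1,0.32,0],[0,0,-0.94]],[[0.1,0.32,0],[0,0,-0.94]],[[0.16,0.3,0],[0,0,-0.94]],[[0.16,0.3,0],[0,0,-0.94]],[[0,0,0],[0,0,0]]])

```text
clock: 11.0
ee_pos: [0.5504, 0.1554, 0.0949]
orientation: [2.981, 0.992, 0.002]
force: [0.7, 0.9, 0.4]
finger_gap: 0.0005
grasp_force: 0.0
```

>>> play_rows(rows=[[[0.2,0.24,-0.05],[0,0,-0.94]],[[0.22,0.25,-0.05],[0,0,-0.94]],[[0.27,0.21,0],[0,0,-0.94]],[[0.27,0.21,0],[0,0,-0.94]],[[0.2,0.09,0],[0,0,-0.6]],[[0.2,0.09,0],[0,0,-0.6]],[[0.1,0.04,0],[0,0,-0.3]],[[0,0,0],[0,0,0]]])

```text
clock: 11.8
ee_pos: [0.5853, 0.1829, 0.0918]
orientation: [-3.138, -0.149, 0.003]
force: [-7.2, 3.0, 2.7]
finger_gap: 0.0006
grasp_force: 3.6
```

```bash
cat >> h.py <<'E'
def vang():
    t,y,R,_=fit(); v0=t+R(y)@[0,.23]
    for c in ["scene","top"]:
        im=get_image(c)
        for d in place_of("lever_tip",im)[:2]:
            p=w(d["centre"],im); v=R(y).T@(p[:2]-v0); print(c,np.round(p,4),"ang %.3f r %.3f c %.2f"%(np.arctan2(v[1],-v[0]),np.hypot(*v),d["confidence"]))
E
python3 -c "
from h import *
vang()"
```

```text
scene [0.6126 0.2109 0.0964] ang 1.576 r 0.105 c 0.65
```

>>> play_rows(rows=[[[0.08,0,0],[0,0,0]],[[0,0,0],[0,0,0]]])

```text
clock: 12.2
ee_pos: [0.5856, 0.1828, 0.0916]
orientation: [-3.138, -0.15, 0.008]
force: [-19.1, 3.9, 10.0]
finger_gap: 0.0006
grasp_force: 8.9
```

The force climbs with no further motion, so the lever is at its stop. I'll back off, lift and check.

>>> play_rows(rows=[[[-0.6,0,0],[0,0,0]],[[-0.7,0,0],[0,0,0]],[[0,0,0.9],[0,0,0]],[[0,0,0.9],[0,0,0]],[[0,0,0.9],[0,0,0]],[[0,0,0.9],[0,0,0]],[[0,0,0.9],[0,0,0]],[[-0.5,0.4,0.9],[0,0,0]],[[-0.5,0.4,0],[0,0,0]],[[-0.5,0.4,0],[0,0,0]],[[0,0,0],[0,0,0]]])

```text
clock: 13.3
ee_pos: [0.5161, 0.2131, 0.2255]
orientation: [3.138, 0.149, -0.002]
force: [0.4, 0.2, 0.5]
finger_gap: 0.0003
grasp_force: 0.0
```

```bash
python3 -c "
from h import *
vang(); im=spang(); im=get_image('scene')
g=cv2.resize(im['image'][130:280,220:420],(800,600),interpolation=cv2.INTER_CUBIC); cv2.imwrite('pics/s4.png',g[:,:,::-1])"
```

```text
scene [0.6125 0.2101 0.0973] ang 1.574 r 0.104 c 0.68
scene [ 0.5384 -0.0502  0.1546] ang -1.046 r 0.175 c 0.53
top [ 0.4992 -0.0078  0.1193] ang -0.710 r 0.165 c 0.50
scene spout_push [ 0.5385 -0.0501  0.1548] ang -0.728 r 0.118 c 0.63
scene nozzle [ 0.4974 -0.0152  0.1238] ang -0.738 r 0.172 c 0.79
scene jar_open [ 0.4886 -0.0185  0.0084] ang -0.692 r 0.177 c 0.71
top spout_push [ 0.5109  0.4524 -0.0014] ang -1.421 r 0.588 c 0.65
top nozzle [ 0.4978 -0.0126  0.1182] ang -0.751 r 0.173 c 0.68
top jar_open [ 0.4933 -0.0132  0.0009] ang -0.732 r 0.176 c 0.61
```

View pics/s4.png

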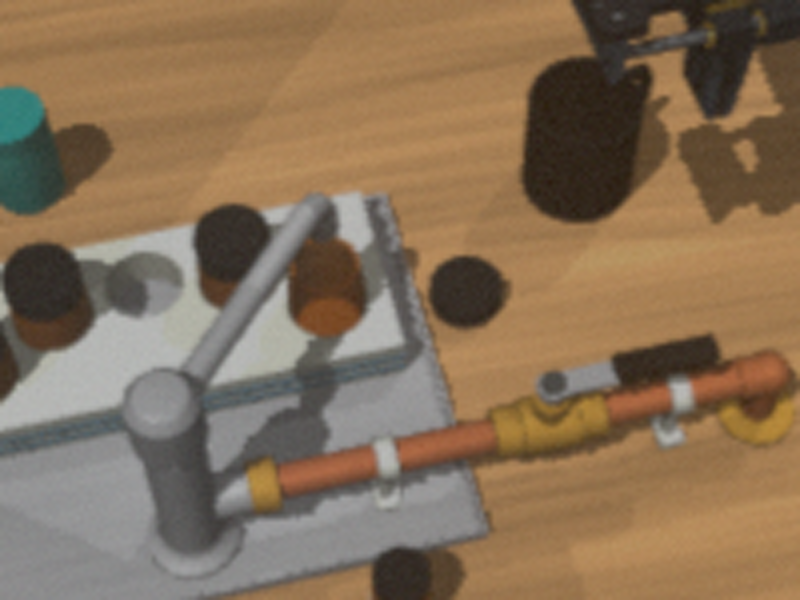

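In crop s4 the lever, from (555,383) to (715,350), is parallel to the pipe. The nozzle at (320,205) is over the open jar at (327,260), and nothing else has moved.

```bash
python3 -c "
from station import *
print(job_done())"
```

```text
the job is handed in; nothing more can be done
None
```

I swung the spout over the open jar (about -0.73 rad), then pushed the valve lever to its stop in line with the pipe, and handed the job in at about 14 s with the arm clear; the last picture shows nothing else moved.

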